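# Slide the top lino block off the stack into the register corner

## Task

Without picking it up, gently slide the red-brown lino block off the top of the stack sideways onto the grey bed of the registration board, and first press it home against the end stop, then push it across against the side lay, each time with a firm push of about 12 N (never more than 25 N at the stops), so that it lies flat and snug in the corner. Leave the two blocks underneath lying as they are and do not disturb the other things on the table.

Things in the scene. Friction and masses are not known exactly. Their poses are not given: they have to be found in the camera images.
- register_board: Fixed plywood registration board, 156 (x) x 304 (y) x 12 mm; origin: centre of its underside, on the table; its x points away from the robot, y left (yaw varies by 0.3). Left part (y > +0.010): place of the stack, flat, z = 0.012, stack centre near y = +0.082. Right part: see the bed.
- bed (a point): Where the top block's origin (centre of underside) belongs when it is home in the corner, axes parallel to the board's: board x +0.0025, y -0.073, z 0.038. It lies on the raised grey bed (board y -0.145 to +0.010, x -0.075 to +0.075, flat, top z = 0.038, 2 mm lower than the top block's underside). The block slides there in the board's -y direction.
- end_stop: Rigid aluminium strip across the right end of the bed, 100 (x) x 12 (y) x 9 mm high, standing on the bed, fixed to the board. Origin: centre of its underside; its stop face, towards the stack, lies 6 mm from it in +y (board y = -0.133).
- side_lay: Rigid aluminium strip along the far edge of the bed, 12 (x) x 100 (y) x 9 mm high, standing on the bed, fixed to the board, board y -0.120 to -0.020. Origin: centre of its underside; its face, towards the robot, lies 6 mm from it in -x (board x = +0.055). The top block starts 5 to 20 mm short of this line.
- top_block: The red-brown lino printing block: rigid wood faced with red-brown linoleum with a pale cut sun; 105 (its x) x 120 (its y) x 14 mm, 0.16 kg, loose, flat, too wide for the gripper. Origin: centre of its underside, z up. Top of the stack; underside at z = 0.040, face at z = 0.054 at the start. Slides on wood, bed, strips and fingers with a friction of about 0.3 to 0.4 (0.3 to 1 N).
- middle_block: The blue-grey lino printing block: rigid wood faced with blue-grey linoleum with a pale cut sun; 105 (its x) x 120 (its y) x 14 mm, 0.16 kg, loose, flat, too wide for the gripper. Origin: centre of its underside, z up. Middle of the stack, underside at z = 0.026, lies loose under the top block; its edges may stick out a few mm beyond the top block's.
- bottom_block: The green lino printing block: rigid wood faced with green linoleum with a pale cut sun; 105 (its x) x 120 (its y) x 14 mm, 0.16 kg, loose, flat, too wide for the gripper. Origin: centre of its underside, z up. Bottom of the stack, underside at z = 0.012.
- baren: Bystander: round wooden hand rubber, 103 mm across, 43 mm high; origin under its centre.
- ink_can_open: Bystander: open grey can, 97 mm across, 88 mm high; origin under its centre.
- tape_roll: Bystander: roll of masking tape lying flat, 106 mm across, 24 mm high; origin under its centre.
Things that resemble listed ones, but are neither listed nor needed, are in the scene too. What is shaped like the top_block but orange or turquoise is not meant.

How it is judged:
On the way, in this order (a step that is already met when the one before it is completed fails the run):
1. the red-brown block, slid off the stack onto the bed, is pressed against the end stop with at least 7 N for 0.2 s (contact force between top_block and end_stop above 7 N and y of top_block in the frame of register_board below -0.068 m), for 0.2 s.
2. then it is pressed against the side lay with at least 7 N for 0.2 s (contact force between top_block and side_lay above 7 N and x of top_block in the frame of register_board above -0.002 m), for 0.2 s.
At the end, for the whole second after the job is handed in: The red-brown block lies flat and at rest on the grey bed, face up, within 2.2 mm of home at both the end stop and the side lay and square to them within 0.03 rad; the middle and bottom blocks are still stacked within 6 mm of where they were, and within 0.1 rad of square to the board (x of top_block in the frame of register_board between 0.0003 and 0.0047 m and y of top_block in the frame of register_board between -0.0752 and -0.0708 m and z of top_block in the frame of register_board between 0.036 and 0.0395 m and angle between the x axis of top_block and the x axis of register_board, either way round below 0.03 rad and angle between top_block's own z axis and vertical below 0.03 rad and linear speed of top_block below 0.01 m/s and distance of each of middle_block, bottom_block from where it was at the start of the episode below 0.006 m and angle between the x axis of each of middle_block, bottom_block and the x axis of register_board, either way round below 0.1 rad); the robot touches nothing.
It fails at once if the red-brown block is struck or pressed by the robot with more than 45 N (contact force between any of the arm, the fingers and top_block above 45 N).
It fails at once if the red-brown block is rammed against a stop with more than 25 N (contact force between top_block and end_stop above 25 N or contact force between top_block and side_lay above 25 N).
It fails at once if the red-brown block is lifted (10 mm above where it lay) or tipped more than 0.25 rad (height (world z) of top_block above 0.05 m or angle between top_block's own z axis and vertical above 0.25 rad).
It fails at once if a block underneath is shifted by more than 6 mm (distance of any of middle_block, bottom_block from where it was at the start of the episode above 0.006 m).
It fails at once if a bystander is moved more than 15 mm (distance of any of baren, ink_can_open, tape_roll from where it was at the start of the episode above 0.015 m).
It also fails if it takes over 72 s, if anything falls off the work surface, if the arm or the gripper's body presses on something with over 40 N, if the wrist force passes 120 N, or if a joint passes its speed limit or range.

## Robot

A 6-joint arm with a two-finger parallel gripper is mounted at the origin on a cart in front of the work surface, level with it; the furniture and walls round the work are solid. World frame = base frame: x ahead of the robot, y to its left, z up, the work surface at z = 0. Lengths are in m, angles in rad, forces in N, time in s.
With the tool pointing down it reaches from about 0.35 to 0.975 m from the base axis. Payload 4.9 kg.
Tool frame: the origin (TCP) lies at the very end of the fingers, on their centre line; the grasp point (between the pads) lies 19 mm behind it (ctrl.grip_point_offset is the distance from the TCP to the grasp point, in m); z points along the fingers, y is the line along which they close (so a half turn about z gives the same grasp; the last joint's range is limited). The gripper opens to 85 mm and grips with 20 to 120 N. Pads are 22 mm wide; open, the fingers measure 114 mm over their backs; the gripper's body (76 mm by 85 mm) begins 54 mm behind the grasp point. The pads swing forward as they close: fully open they stand 13 mm farther back than shut.
Start: joints at [1.125, 0.053, 1.613, -0, 1.476, -0.119], TCP at [0.201, 0.592, 0.231] pointing down, gripper open.
Joint ranges: [-3.01, 3.01], [-1.01, 2.22], [0.06, 2.58], [-1.02, 4.17], [0.09, 2.62], [-3.14, 3.14]. Speed limits (rad/s): [2.57, 2.57, 3.14, 3.14, 3.14, 3.14].

## Interface

Orientations are given as a rotation vector (axis times angle).
In Python, from station import ctrl gives the robot as it stands.
- The arm moves only by the tool send_rows, never from a script. Its argument "rows" is a list of rows, each a list of 3 entries, a list of its own where there are three numbers: the finger opening in cm, from 0 to 8.54, then the shift along the tool's x, y, z in cm, then the turn about the tool's z in degrees. A call has 1 to 10 rows; each row shifts and turns the commanded pose from where the row before left it, along the tool's axes as they then stand; what a row does not reach is not made up. A row lasts 1/8 s, in which the tool goes at most 62.5 mm and 10.7 degrees, less where a joint would pass 70% of its speed; a pose out of reach is approached as far as the arm can. A call with a gripper value outside its range is refused whole. The fingers move at their own pace and stop on an object; "newtons" is the grip in N (left out, the last holds). Time passes only in rows, so rows that do not move let the fingers close. It gives the time, the measured TCP pose, the force, the opening and the grip force at its end, in the units of the state.
- ctrl.get_obs(): the state, without advancing time (a new reading comes with each control period).
- ctrl.get_image(name): name is "side" or "top" or "wrist"; returns a dict with "frame" (420x560x3 uint8, red, green, blue), "range_z" (420x560 float32, m along the optical axis (not along the pixel's ray), 0 where there is no reading), "fx", "fy", "cx", "cy" (pixels), "cam_to_world" (4x4, takes a point from camera to world coordinates). Camera axes: x right, y down, z forward; pixel columns grow to the right and rows downward; lengths in m; the calibration is good to about 2 mm. A picture is of the moment at which its call begins.
- ctrl.finish_job(): hands the job in; it is judged then, once.
The state is a dict: "t": time; "q": joint angles; "dq": joint speeds; "effort": joint torques, N m; "tool_pos": TCP position; "tool_rot": TCP orientation; "contact_force": force on the tool from outside, world axes, zero at the start; "wrist_torque": the same for the moment, N m; "opening": finger opening in m; "grip_force": force on a finger pad.
Only numpy, scipy, OpenCV 4.12 (cv2) and the standard library are available. Lean on these libraries where they do the work, as an engineer would, in place of code of your own. Each camera call takes 0.05 s, during which the arm holds its last target. There are 200 camera calls.

## Working session

There is one attempt and no reset: what is moved stays moved. The work goes in short steps, Python scripts to look and compute and a tool call to move; the robot and the scene stay as the last step left them, time stands still between calls to the robot, and variables do not carry over. Pictures are saved under pics/ and viewed, at most 10 in all, crops included, and the job is handed in when it is done.

Besides the shell and the picture viewer there is one more tool, called after "Call:" as name([rows], argument=value, ...), one row to a line, values as JSON. send_rows: Moves the arm, as the interface text tells. Its arguments: {"type":"object","properties":{"rows":{"type":"array","items":{"type":"array"}},"newtons":{"type":"number"}},"required":["rows"]}

```bash
mkdir -p pics; ls; cat > h.py <<'E'
import numpy as np, cv2
from station import ctrl
def grab(n,name=None):
    im=ctrl.get_image(n)
    if name: cv2.imwrite(f'pics/{name}.png',im['frame'][:,:,::-1])
    z=im['range_z'];v,u=np.mgrid[:z.shape[0],:z.shape[1]]
    P=np.stack([(u-im['cx'])/im['fx']*z,(v-im['cy'])/im['fy']*z,z,np.ones_like(z)],-1)@np.array(im['cam_to_world']).T
    im['P']=P[...,:3]; return im
E
python3 - <<'E'
from h import *
a=grab('top','top0');b=grab('side','side0')
np.set_printoptions(precision=3,suppress=True)
print(a['cam_to_world'],a['fx'],b['cam_to_world'])
print({k:v for k,v in ctrl.get_obs().items()})
E
```

```text
pics
[[ 0.027 -0.976  0.214  0.206]
 [-1.    -0.025  0.009 -0.014]
 [-0.003 -0.214 -0.977  1.745]
 [ 0.     0.     0.     1.   ]] 494.96580933817575 [[-0.966 -0.167  0.198  0.35 ]
 [-0.258  0.552 -0.793  0.976]
 [ 0.023 -0.817 -0.576  0.761]
 [ 0.     0.     0.     1.   ]]
{'t': 0.1, 'q': array([ 1.125,  0.053,  1.614,  0.   ,  1.476, -0.119]), 'dq': array([ 0.001, -0.002, -0.003, -0.002,  0.001, -0.001]), 'effort': array([ -0.   , -39.49 , -37.137,  -0.   ,   0.004,  -0.   ]), 'tool_pos': array([0.2  , 0.591, 0.23 ]), 'tool_rot': array([-0.511, -3.099,  0.003]), 'contact_force': array([ 0.206,  0.469, -0.547]), 'wrist_torque': array([0.017, 0.009, 0.012]), 'grip_force': 0.0, 'opening': 0.08520238415667829}
```

View pics/top0.png

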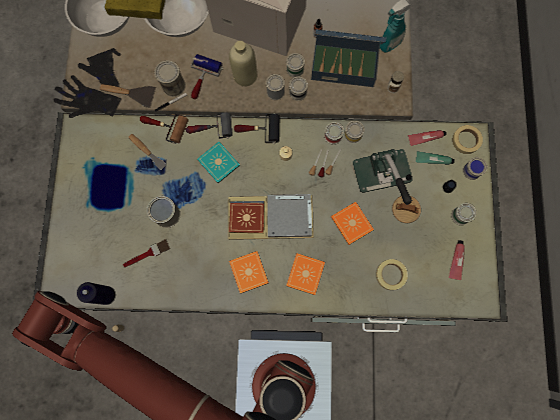

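View pics/side0.png

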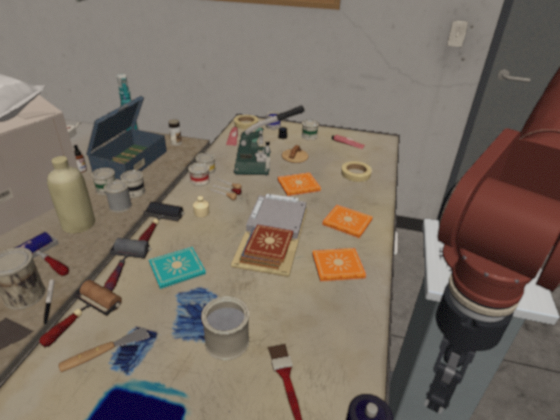

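Candidates in the top view are the red-brown block on the stack at (247,217), the orange ones at (351,222), (249,272) and (306,273), and the turquoise one at (218,161). I choose (247,217). The grey bed with white strips is at (290,215). In the side view the stack is at (268,245).

```bash
cat >> h.py <<'E'
np.set_printoptions(precision=4,suppress=True)
def red(im,zlo=.03,zhi=.08):
    hsv=cv2.cvtColor(im['frame'],cv2.COLOR_RGB2HSV);h,s,v=cv2.split(hsv)
    return ((h<8)|(h>172))&(s>100)&(v>40)&(im['P'][...,2]>zlo)&(im['P'][...,2]<zhi)
def box(P,m):
    n,lab,st,_=cv2.connectedComponentsWithStats(m.astype(np.uint8))
    k=1+np.argmax(st[1:,4]);q=P[lab==k]
    r=cv2.minAreaRect((q[:,:2]*1000).astype(np.float32));return r,np.median(q[:,2]),st[k]
E
python3 - <<'E'
from h import *
for n in('top','side'):
    a=grab(n);P=a['P']
    near=(abs(P[...,0]-.55)<.3)&(abs(P[...,1]-.05)<.25)
    print(n,box(P,red(a)&near)); 
    if n=='top':
        for u,v in((247,217),(290,215),(306,215),(290,197),(240,236)): print(u,v,P[v,u])
        f=a['frame'][185:250,215:330];cv2.imwrite('pics/crop.png',cv2.resize(f[:,:,::-1],None,fx=6,fy=6,interpolation=cv2.INTER_CUBIC))
E
```

```text
top (((562.7855834960938, 143.9672393798828), (85.42922973632812, 97.24266815185547), 1.4993274211883545), np.float64(0.05500063857011184), array([232, 206,  29,  24, 484], dtype=int32))
247 217 [0.5649 0.1409 0.051 ]
290 215 [ 0.5784 -0.0094  0.0402]
306 215 [ 0.5786 -0.0656  0.0459]
290 197 [ 0.6425 -0.0077  0.0456]
240 236 [0.5035 0.1663 0.0124]
side (((565.0018920898438, 144.76333618164062), (95.50359344482422, 80.03539276123047), 89.7619400024414), np.float64(0.055208879231382846), array([251, 228,  37,  26, 306], dtype=int32))
```

View pics/crop.png

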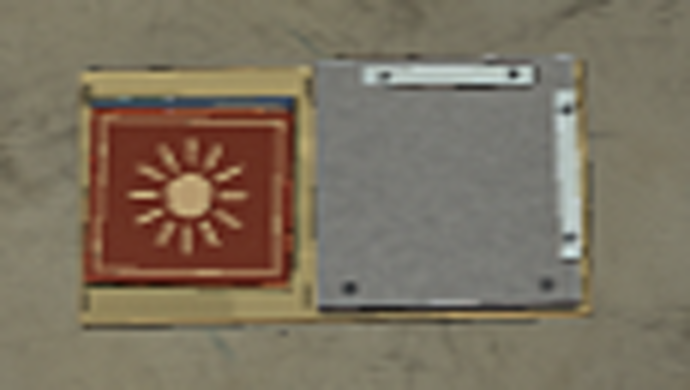

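The crop confirms it: red-brown face with a pale sun. The blue-grey block sticks out a little at the far edge, and the bed has strips on its far and right sides. Next I take a closer look with the wrist camera.

```bash
cat >> h.py <<'E'
from scipy.spatial.transform import Rotation as Ro
def togo(p,head=None):
    o=ctrl.get_obs();R=Ro.from_rotvec(o['tool_rot']).as_matrix()
    h=np.degrees(np.arctan2(R[1,1],R[0,1]))
    print('pos',o['tool_pos'],'t',o['t'],'F',o['contact_force'],'tool y heading',h,'tilt',R[:,2])
    print('shift cm',100*R.T@(np.array(p)-o['tool_pos']), 'turn', None if head is None else (h-head+180)%360-180)
E
python3 -c "
from h import *
togo([.52,.06,.33],90)"
```

```text
pos [0.2004 0.5916 0.2306] t 0.2 F [-0.0707 -0.2355  0.4521] tool y heading 71.27864826771436 tilt [-0.0005 -0.0011 -1.    ]
shift cm [-47.3244 -40.1001  -9.9011] turn -18.721351732285655
```

Call:
send_rows([
  [0,[-4,-3.3,-1],0],
  [0,[-4,-3.3,-1],0],
  [0,[-4,-3.3,-1],0],
  [0,[-4,-3.3,-1],0],
  [0,[-4,-3.3,-1],0],
  [0,[-4,-3.3,-1],0],
  [0,[-4,-3.3,-1],0],
  [0,[-4,-3.3,-1],0],
  [0,[-4,-3.3,-1],0],
  [0,[-4,-3.3,-1],0],
], newtons=30)

```text
t: 1.45
tool_pos: [0.4741, 0.1494, 0.3315]
tool_rot: [0.511, 3.1, 0.0]
contact_force: [0.3, 0.2, 1.0]
opening: 0.0
grip_force: 0.0
```

Call:
send_rows([
  [0,[-3.6,-3.5,0],0],
  [0,[-3.6,-3.5,0],0],
  [0,[0,0,0],-9.3],
  [0,[0,0,0],-9.3],
  [0,[0,0,0],0],
  [0,[0,0,0],0],
])

```text
t: 2.2
tool_pos: [0.5191, 0.0617, 0.3312]
tool_rot: [-0.007, -3.141, -0.0]
contact_force: [0.1, 0.7, -0.7]
opening: -0.0004
grip_force: 0.0
```

```bash
python3 -c "
from h import *
togo([.52,.06,.33],90)
w=grab('wrist','w1');print(w['cam_to_world'],w['fx'],box(w['P'],red(w)))"
```

```text
pos [0.5191 0.0617 0.3312] t 2.2 F [ 0.0702  0.7238 -0.6962] tool y heading 89.76107686857367 tilt [-0.0001  0.     -1.    ]
shift cm [-0.0863 -0.1673  0.1208] turn -0.2389231314263327
[[ 0.005   0.9508  0.3096  0.4406]
 [ 1.     -0.0043 -0.0031  0.0617]
 [-0.0016  0.3096 -0.9509  0.4741]
 [ 0.      0.      0.      1.    ]] 376.46333709235563 (((564.7525024414062, 144.40499877929688), (98.29621124267578, 84.2474594116211), 89.71977996826172), np.float64(0.05436602127883927), array([ 303,  165,   88,   70, 4141], dtype=int32))
```

View pics/w1.png

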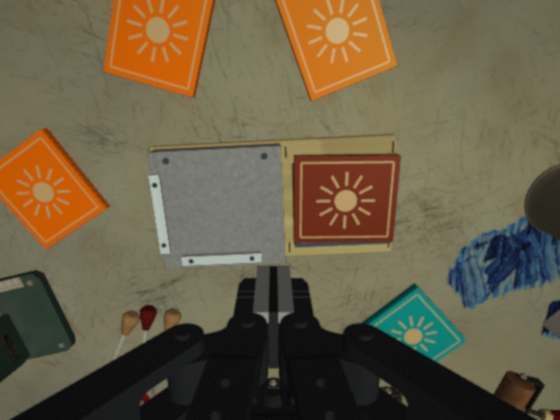

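The wrist view shows the red-brown block at (345,199), the end stop at (160,214), the side lay at (222,259) and the closed fingertip at (273,268).

```bash
cat >> h.py <<'E'
def region(im,c,zlo,zhi,col=None):
    P=im['P'];m=(P[...,2]>zlo)&(P[...,2]<zhi)
    if col is not None: m&=col
    m=cv2.morphologyEx(m.astype(np.uint8),cv2.MORPH_OPEN,np.ones((3,3),np.uint8))
    n,lab=cv2.connectedComponents(m); k=lab[c[1],c[0]]
    q=P[lab==k]; return cv2.minAreaRect((q[:,:2]*1000).astype(np.float32)),q,k
E
python3 - <<'E'
from h import *
w=grab('wrist');P=w['P'];f=w['frame'].astype(int);sat=f.max(-1)-f.min(-1)
for name,c,a in(('block',(370,199),(.0475,.07)),('board+bed+strips+block',(220,200),(.006,.07)),('bed',(220,200),(.034,.0425))):
    r,q,k=region(w,c,*a);print(name,k,r,np.median(q[:,2]),cv2.boxPoints(r).tolist())
print('strips')
m=(f.min(-1)>165)&(sat<40)&(P[...,2]>.035)&(P[...,2]<.06);m[:,300:]=0
n,lab,st,ce=cv2.connectedComponentsWithStats(m.astype(np.uint8))
for k in range(1,n):
    if st[k,4]>100:
        q=P[lab==k];r=cv2.minAreaRect((q[:,:2]*1000).astype(np.float32));print(r,np.median(q[:,2]),st[k])
E
```

```text
block 1 ((564.9443359375, 143.66468811035156), (105.43338012695312, 119.92774963378906), 0.4733385145664215) 0.05433412159696485 [[511.73406982421875, 203.19100952148438], [512.7247924804688, 83.26736450195312], [618.1546020507812, 84.13836669921875], [617.1638793945312, 204.06201171875]]
board+bed+strips+block 4 ((578.3705444335938, 62.628379821777344), (155.86244201660156, 302.9642639160156), 2.5166783332824707) 0.0391045432261381 [[493.8628845214844, 210.5424346923828], [507.1661071777344, -92.12962341308594], [662.878173828125, -85.28567504882812], [649.574951171875, 217.38638305664062]]
bed 1 ((581.4742431640625, -5.337005615234375), (150.1654510498047, 154.72067260742188), 2.548164129257202) 0.03854976297418558 [[503.0263671875, 68.60871887207031], [509.9051513671875, -85.95896911621094], [659.922119140625, -79.28273010253906], [653.0433349609375, 75.28495788574219]]
strips
((585.0474853515625, -75.76677703857422), (73.04048156738281, 10.526559829711914), 2.2836649417877197) 0.04775550509614962 [151 186  17  59 448]
((642.2756958007812, -4.556785583496094), (9.101531982421875, 69.07825469970703), 2.8636293411254883) 0.047623965241184396 [193 255  57   9 336]
```

```bash
cat >> h.py <<'E'
YAW=np.radians(2.52);C=np.array([.5784,.0626]);RB=np.array([[np.cos(YAW),-np.sin(YAW)],[np.sin(YAW),np.cos(YAW)]])
def b2w(x,y,z): return [*(C+RB@[x,y]),z]
def tob():
    o=ctrl.get_obs();print('board TCP',RB.T@(o['tool_pos'][:2]-C),o['tool_pos'][2],'q',o['q'],'F board',RB.T@o['contact_force'][:2],o['contact_force'][2])
E
python3 -c "
from h import *
togo(b2w(-.0095,.172,.2),2.52);tob()"
```

```text
pos [0.5191 0.0618 0.3313] t 2.3 F [0.0638 0.2888 0.947 ] tool y heading 89.81438752580014 tilt [-0.  0. -1.]
shift cm [-4.1652 17.2394 13.1272] turn 87.29438752580018
board TCP [-0.0592  0.0018] 0.33126983046435654 q [-0.024  -0.2329  1.7163  0.      1.6582 -1.5916] F board [0.0764 0.2857] 0.9469680145789431
```

Call:
send_rows([
  [0,[-1,4.3,2],0],
  [0,[-1,4.3,3.1],0],
  [0,[-1,4.3,4],0],
  [0,[-1.2,4.3,4],0],
  [0,[0,0,0],10.7],
  [0,[0,0,0],10.7],
  [0,[0,0,0],10.7],
  [0,[0,0,0],10.7],
  [0,[0,0,0],10.7],
  [0,[0,0,0],10.7],
])

```text
t: 3.55
tool_pos: [0.5615, 0.2337, 0.2003]
tool_rot: [-1.681, -2.654, 0.0]
contact_force: [0.2, 0.2, 0.2]
opening: 0.0002
grip_force: 0.0
```

Call:
send_rows([
  [0,[0,0,0],10.7],
  [0,[0,0,0],10.7],
  [0,[0,0,0],1.7],
  [0,[0,0,4],0],
  [0,[0,0,4],0],
  [0,[0,0,4],0],
  [0,[0,0,2],0],
  [0,[0,0,0],0],
])

```text
t: 4.55
tool_pos: [0.5606, 0.2332, 0.0588]
tool_rot: [-2.169, -2.271, 0.004]
contact_force: [0.8, 0.4, -0.2]
opening: -0.0001
grip_force: 0.0
```

```bash
python3 -c "
from h import *
togo(b2w(-.0095,.172,.0455),2.52);tob()"
```

```text
pos [0.5606 0.2332 0.0588] t 4.55 F [ 0.7533  0.4226 -0.1712] tool y heading 2.621561451067511 tilt [-0.003  -0.0009 -1.    ]
shift cm [0.0754 0.0872 1.3299] turn 0.10156145106751069
board TCP [-0.0103  0.1713] 0.05880268728459619 q [ 0.2718  0.1772  1.7817 -0.0001  1.1858  0.2261] F board [0.7711 0.3891] -0.1712015225922247
```

Call:
send_rows([
  [0,[0,0,0.6],0],
  [0,[0,0.05,0.7],0],
  [0,[0,0,0],0],
  [0,[-0.5,0,0],0],
  [0,[-0.5,0,0],0],
  [0,[-0.3,0,0],0],
  [0,[-0.2,0,0],0],
  [0,[-0.2,0,0],0],
  [0,[-0.2,0,0],0],
  [0,[-0.2,0,0],0],
])

```text
t: 5.8
tool_pos: [0.563, 0.2125, 0.0473]
tool_rot: [-2.171, -2.271, -0.0]
contact_force: [0.0, 0.2, -0.3]
opening: 0.0004
grip_force: 0.3
```

```bash
cat >> h.py <<'E'
def blk(c,v='wrist',name=None):
    w=grab(v,name);r,q,k=region(w,c,.0465,.07,)
    print('rect',k,r,'z',np.median(q[:,2]),'board',RB.T@(np.array(r[0])/1000-C))
E
python3 -c "
from h import *
tob();w=grab('wrist','w2')"
```

```text
board TCP [-0.0087  0.1505] 0.04732895263910657 q [0.2372 0.179  1.8015 0.0002 1.161  0.1922] F board [0.0138 0.1697] -0.3203158656085979
```

View pics/w2.png

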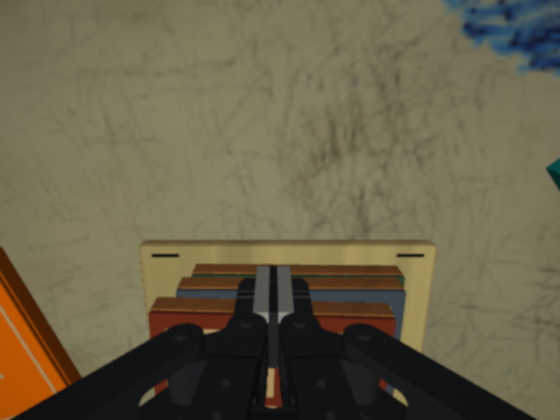

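The wrist view shows the closed fingertip at (273,290), above the protruding blue-grey block and at the rear edge of the red-brown one. I lower it slightly and start sliding.

Call:
send_rows([
  [0,[-0.1,0,0.12],0],
  [0,[-0.2,0,0],0],
  [0,[-0.3,0,0],0],
  [0,[-0.4,0,0],0],
  [0,[-0.5,0,0],0],
  [0,[-0.5,0,0],0],
  [0,[-0.5,0,0],0],
  [0,[-0.5,0,0],0],
  [0,[-0.5,0,0],0],
  [0,[-0.5,0,0],0],
])

```text
t: 7.1
tool_pos: [0.5649, 0.1722, 0.0461]
tool_rot: [-2.171, -2.271, -0.0]
contact_force: [-0.4, -0.0, 0.3]
opening: 0.0001
grip_force: 0.3
```

```bash
python3 -c "
from h import *
tob();a=grab('side','s2')
f=a['frame'][170:290,210:340];cv2.imwrite('pics/s2.png',cv2.resize(f[:,:,::-1],None,fx=5,fy=5,interpolation=cv2.INTER_CUBIC))
print(box(a['P'],red(a)))"
```

```text
board TCP [-0.0087  0.1101] 0.0461073168834817 q [0.1699 0.1563 1.8297 0.     1.1556 0.125 ] F board [-0.3553 -0.0343] 0.28997535701969557
(((13.65805435180664, 37.613895416259766), (69.7554702758789, 142.6110382080078), 73.16718292236328), np.float64(0.05459875711638079), array([ 458,  235,   60,   37, 1004], dtype=int32))
```

View pics/s2.png

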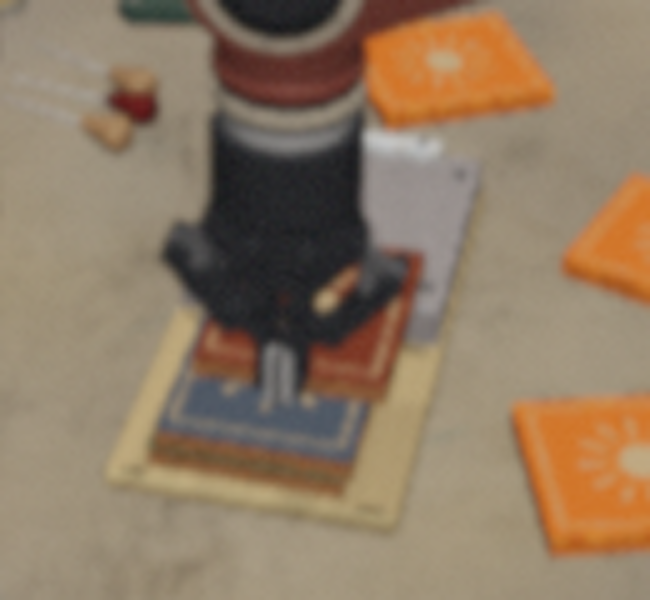

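The red-brown block is sliding with the fingers behind its rear edge at (280,380). The blue-grey block is still in place.

Call:
send_rows([
  [0,[-0.5,0,0],0],
  [0,[-0.5,0,0],0],
  [0,[-0.5,0,0],0],
  [0,[-0.5,0,0],0],
  [0,[-0.5,0,0],0],
  [0,[-0.5,0,0],0],
  [0,[-0.5,0,0],0],
  [0,[-0.5,0,0],0],
  [0,[-0.5,0,0],0],
  [0,[-0.5,0,0],0],
])

```text
t: 8.4
tool_pos: [0.5671, 0.1223, 0.0461]
tool_rot: [-2.171, -2.271, 0.0]
contact_force: [0.1, 0.6, -0.2]
opening: -0.0004
grip_force: 0.3
```

Call:
send_rows([
  [0,[-0.5,0,0],0],
  [0,[-0.5,0,0],0],
  [0,[-0.5,0,0],0],
  [0,[-0.5,0,0],0],
  [0,[-0.5,0,0],0],
  [0,[-0.5,0,0],0],
  [0,[0,0,0],0],
])

```text
t: 9.28
tool_pos: [0.5685, 0.0922, 0.0462]
tool_rot: [2.171, 2.27, -0.0]
contact_force: [-0.2, -0.5, 0.5]
opening: -0.0001
grip_force: 0.0
```

```bash
python3 - <<'E'
from h import *
tob()
for n in('top','side','wrist'):
    a=grab(n);P=a['P'];Q=(P[...,:2]-C)@RB
    m=red(a)&(abs(Q[...,0])<.09)&(abs(Q[...,1])<.16)
    if m.sum()>30:
        q=Q[m];print(n,m.sum(),'board extents',np.percentile(q,[1,99],axis=0))
        if n!='wrist':
            print(cv2.minAreaRect((q*1000).astype(np.float32)),np.median(P[m][:,2]))
E
```

```text
board TCP [-0.0086  0.03  ] 0.046180189050763494 q [ 0.0317  0.1243  1.8653 -0.0003  1.152  -0.0127] F board [-0.2537 -0.4709] 0.4947048474082957
top 401 board extents [[-0.0598 -0.1009]
 [ 0.042   0.0052]]
((-11.351722717285156, 11.913864135742188), (104.80168914794922, 228.89120483398438), 1.821245789527893) 0.05244516698555679
side 119 board extents [[-0.0594 -0.0911]
 [ 0.0402  0.0163]]
((-26.22199249267578, -24.179306030273438), (143.80343627929688, 84.08566284179688), 53.81999588012695) 0.05337078117257954
wrist 2370 board extents [[-0.0598 -0.0277]
 [ 0.0429  0.0181]]
```

Call:
send_rows([
  [0,[-0.5,0,0],0],
  [0,[-0.5,0,0],0],
  [0,[-0.5,0,0],0],
  [0,[-0.5,0,0],0],
  [0,[-0.3,0,0],0],
  [0,[-0.2,0,0],0],
  [0,[-0.1,0,0],0],
  [0,[-0.1,0,0],0],
  [0,[0,0,0],0],
])

```text
t: 10.55
tool_pos: [0.5697, 0.0656, 0.0461]
tool_rot: [2.171, 2.271, -0.0]
contact_force: [0.5, 0.6, 0.6]
opening: 0.0001
grip_force: 0.2
```

Call:
send_rows([
  [0,[-0.05,0,0],0],
  [0,[-0.05,0,0],0],
  [0,[0,0,0],0],
])

```text
t: 10.92
tool_pos: [0.5697, 0.0646, 0.0461]
tool_rot: [-2.171, -2.271, 0.0]
contact_force: [-0.4, 0.8, 0.3]
opening: -0.0004
grip_force: 0.4
```

Call:
send_rows([
  [0,[-0.05,0,0],0],
  [0,[-0.05,0,0],0],
  [0,[0,0,0],0],
])

```text
t: 11.3
tool_pos: [0.5697, 0.0636, 0.0461]
tool_rot: [2.171, 2.271, -0.0]
contact_force: [-0.2, 0.7, 0.3]
opening: 0.0004
grip_force: 0.4
```

```bash
python3 -c "
from h import *
tob()"
```

```text
board TCP [-0.0086  0.0014] 0.0460999865695862 q [-0.0186  0.1185  1.8717 -0.0001  1.1513 -0.0635] F board [-0.202   0.7481] 0.2592975381927546
```

Call:
send_rows([
  [0,[-0.05,0,0],0],
  [0,[-0.05,0,0],0],
  [0,[0,0,0],0],
])

```text
t: 11.68
tool_pos: [0.5698, 0.0626, 0.0461]
tool_rot: [2.171, 2.271, -0.0]
contact_force: [-0.7, 0.4, 0.8]
opening: -0.0
grip_force: 0.3
```

Call:
send_rows([
  [0,[-0.05,0,0],0],
  [0,[-0.03,0,0],0],
  [0,[0,0,0],0],
])

```text
t: 12.05
tool_pos: [0.5698, 0.0618, 0.0461]
tool_rot: [-2.171, -2.271, 0.0]
contact_force: [-1.0, 1.1, 0.9]
opening: 0.0002
grip_force: 0.4
```

Call:
send_rows([
  [0,[-0.05,0,0],0],
  [0,[0,0,0],0],
])

```text
t: 12.3
tool_pos: [0.5698, 0.0614, 0.0461]
tool_rot: [-2.171, -2.271, -0.0]
contact_force: [-0.1, 1.6, 0.1]
opening: 0.0001
grip_force: 0.6
```

Call:
send_rows([
  [0,[-0.04,0,0],0],
  [0,[0,0,0],0],
])

```text
t: 12.55
tool_pos: [0.5697, 0.0613, 0.0461]
tool_rot: [-2.171, -2.27, -0.001]
contact_force: [-0.6, 2.6, 0.9]
opening: -0.0001
grip_force: 1.6
```

Call:
send_rows([
  [0,[-0.04,0,0],0],
  [0,[0,0,0],0],
])

```text
t: 12.8
tool_pos: [0.5697, 0.0612, 0.0461]
tool_rot: [-2.17, -2.27, -0.001]
contact_force: [0.1, 5.4, 0.6]
opening: 0.0
grip_force: 2.6
```

Call:
send_rows([
  [0,[-0.04,0,0],0],
  [0,[0,0,0],0],
])

```text
t: 13.05
tool_pos: [0.5697, 0.0612, 0.0461]
tool_rot: [-2.17, -2.269, -0.002]
contact_force: [-0.4, 6.6, 0.7]
opening: -0.0003
grip_force: 3.2
```

Contact with the end stop, at about 5 N/mm. I build the push up to 12 N and hold it.

Call:
send_rows([
  [0,[-0.05,0,0],0],
  [0,[-0.04,0,0],0],
  [0,[0,0,0],0],
  [0,[0,0,0],0],
])

```text
t: 13.55
tool_pos: [0.5697, 0.0612, 0.0461]
tool_rot: [-2.169, -2.269, -0.004]
contact_force: [-1.6, 8.7, 0.7]
opening: -0.0003
grip_force: 4.5
```

Call:
send_rows([
  [0,[-0.07,0,0],0],
  [0,[-0.06,0,0],0],
  [0,[0,0,0],0],
  [0,[0,0,0],0],
  [0,[0,0,0],0],
  [0,[0,0,0],0],
])

```text
t: 14.3
tool_pos: [0.5698, 0.0611, 0.0462]
tool_rot: [-2.168, -2.267, -0.007]
contact_force: [-0.6, 12.5, 1.7]
opening: 0.0001
grip_force: 6.5
```

Call:
send_rows([
  [0,[0.2,0,0],0],
  [0,[0.2,0,0],0],
  [0,[0.5,0,0],0],
  [0,[1,0,0],0],
  [0,[0,0,-2],0],
  [0,[0,0,-5],0],
  [0,[-2,-3,-5],0],
  [0,[-3,-5,-5],0],
  [0,[-3,-5,-5],0],
  [0,[0,0,0],-10],
])

```text
t: 15.55
tool_pos: [0.4616, 0.0016, 0.2545]
tool_rot: [1.955, 2.445, 0.008]
contact_force: [-0.4, -0.2, -0.4]
opening: -0.0003
grip_force: 0.0
```

Call:
send_rows([
  [0,[0,0,0],-10],
  [0,[0,0,0],-10],
  [0,[0,0,0],-10],
  [0,[0,0,0],-10],
  [0,[0,0,0],-10],
  [0,[0,0,0],-10],
  [0,[0,0,0],-10],
  [0,[0,0,0],-10],
  [0,[0,0,0],0],
  [0,[0,0,0],0],
])

```text
t: 16.8
tool_pos: [0.4611, 0.0031, 0.2483]
tool_rot: [-0.067, 3.14, -0.001]
contact_force: [-0.7, -0.0, -0.2]
opening: 0.0002
grip_force: 0.0
```

```bash
cat >> h.py <<'E'
def look(name):
    w=grab('wrist',name);P=w['P'];Q=(P[...,:2]-C)@RB
    f=w['frame'].astype(int);sat=f.max(-1)-f.min(-1)
    m=(sat>45)&(P[...,2]>.0455)&(P[...,2]<.065)&(abs(Q[...,0])<.1)&(Q[...,1]<.05)&(Q[...,1]>-.15)
    m=cv2.morphologyEx(m.astype(np.uint8),cv2.MORPH_OPEN,np.ones((3,3),np.uint8))>0
    r=cv2.minAreaRect((Q[m]*1000).astype(np.float32));print('top block, board frame mm',r,np.median(P[m][:,2]))
    for nm,z in(('mid',(.036,.045)),('stack',(.016,.045))):
        m=(sat>=0)&(P[...,2]>z[0])&(P[...,2]<z[1])&(Q[...,1]>.014)&(Q[...,1]<.16)&(abs(Q[...,0])<.08)
        if m.sum()>50:
            m=cv2.morphologyEx(m.astype(np.uint8),cv2.MORPH_OPEN,np.ones((3,3),np.uint8))>0
            print(nm,cv2.minAreaRect((Q[m]*1000).astype(np.float32)))
E
python3 -c "
from h import *
look('w3');togo(b2w(-.1,-.073,.06),92.52);tob()"
```

```text
top block, board frame mm ((-8.960624694824219, -72.66279602050781), (104.35963439941406, 118.20567321777344), 0.0651809349656105) 0.052514905487655805
mid ((0.2205352783203125, 81.65937805175781), (120.41759490966797, 105.42345428466797), 89.7854995727539)
stack ((0.9594078063964844, 81.45771026611328), (107.84971618652344, 120.92408752441406), 0.0829644650220871)
pos [0.461  0.0031 0.2481] t 16.85 F [0.4268 0.2512 0.1181] tool y heading 92.461491360189 tilt [ 0.0008 -0.0002 -1.    ]
shift cm [-1.9747 -1.8682 18.8072] turn -0.05850863981100929
board TCP [-0.1199 -0.0542] 0.2480521084839846 q [-0.1548 -0.3669  1.9587 -0.0001  1.549  -1.7685] F board [0.4374 0.2322] 0.1181467800528434
```

View pics/w3.png

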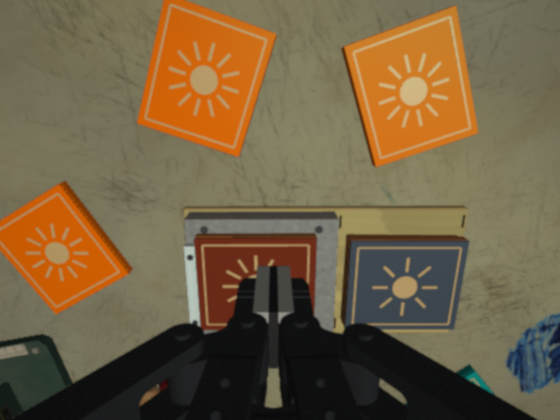

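The picture shows the red-brown block flat against the end stop (190,280) and square, with the blue-grey block at (405,285) undisturbed.

Call:
send_rows([
  [0,[-0.8,-0.9,4],0],
  [0,[-0.8,-1,4],0],
  [0,[0,0,4],0],
  [0,[0,0,4],0],
  [0,[0,0,2],0],
  [0,[0,0,1],0],
  [0,[0,0,0.9],0],
  [0,[0,0,0],0],
])

```text
t: 17.85
tool_pos: [0.4779, -0.0151, 0.0486]
tool_rot: [0.07, -3.141, 0.0]
contact_force: [0.4, 1.1, 0.1]
opening: 0.0001
grip_force: 0.0
```

```bash
python3 -c "
from h import *
togo(b2w(-.1,-.073,.046),92.52);tob()"
```

```text
pos [ 0.4779 -0.0151  0.0486] t 17.85 F [0.3896 1.1293 0.0636] tool y heading 92.55889353303051 tilt [-0. -0. -1.]
shift cm [-0.3792  0.0195  0.2579] turn 0.03889353303051735
board TCP [-0.1038 -0.0732] 0.048579091680096984 q [-0.1874 -0.1105  2.0967 -0.      1.1553 -1.8028] F board [0.4389 1.1111] 0.06358894900513212
```

Call:
send_rows([
  [0,[0,0,0.2],0],
  [0,[-0.6,0,0],0],
  [0,[-0.7,0,0],0],
  [0,[-0.6,0,0],0],
  [0,[-0.5,0,0],0],
  [0,[-0.3,0,0],0],
  [0,[-0.2,0,0],0],
  [0,[-0.2,0,0],0],
  [0,[-0.2,0,0],0],
  [0,[-0.1,0,0],0],
])

```text
t: 19.1
tool_pos: [0.5116, -0.0135, 0.0464]
tool_rot: [0.071, -3.14, -0.0]
contact_force: [-1.1, -0.7, -0.1]
opening: -0.0003
grip_force: 0.5
```

Call:
send_rows([
  [0,[-0.1,0,0],0],
  [0,[-0.1,0,0],0],
  [0,[-0.1,0,0],0],
  [0,[0,0,0],0],
])

```text
t: 19.6
tool_pos: [0.5149, -0.0134, 0.0465]
tool_rot: [-0.071, 3.141, 0.0]
contact_force: [-0.1, 0.1, -1.0]
opening: 0.0
grip_force: 0.2
```

Call:
send_rows([
  [0,[-0.05,0,0],0],
  [0,[-0.05,0,0],0],
  [0,[0,0,0],0],
])

```text
t: 19.98
tool_pos: [0.5158, -0.0134, 0.0464]
tool_rot: [-0.071, 3.141, -0.0]
contact_force: [-0.3, -0.8, 0.3]
opening: 0.0
grip_force: 0.2
```

```bash
python3 -c "
from h import *
tob()"
```

```text
board TCP [-0.0659 -0.0731] 0.04644970252934344 q [-0.1702 -0.0134  2.0087 -0.      1.1462 -1.7859] F board [-0.2877 -0.8064] 0.3071032427539294
```

Call:
send_rows([
  [0,[-0.05,0,0],0],
  [0,[-0.05,0,0],0],
  [0,[-0.05,0,0],0],
  [0,[-0.05,0,0],0],
  [0,[0,0,0],0],
])

```text
t: 20.6
tool_pos: [0.5179, -0.0133, 0.0465]
tool_rot: [-0.071, 3.141, 0.0]
contact_force: [-0.2, -0.1, -0.7]
opening: -0.0002
grip_force: 0.2
```

Call:
send_rows([
  [0,[-0.05,0,0],0],
  [0,[-0.05,0,0],0],
  [0,[0,0,0],0],
])

```text
t: 20.98
tool_pos: [0.5189, -0.0132, 0.0465]
tool_rot: [-0.071, 3.141, 0.0]
contact_force: [-0.5, -0.4, 0.2]
opening: 0.0001
grip_force: 0.3
```

Call:
send_rows([
  [0,[-0.05,0,0],0],
  [0,[0,0,0],0],
])

```text
t: 21.22
tool_pos: [0.5193, -0.0132, 0.0465]
tool_rot: [-0.071, 3.141, 0.0]
contact_force: [0.3, 0.1, 0.2]
opening: -0.0002
grip_force: 0.3
```

Call:
send_rows([
  [0,[-0.04,0,0],0],
  [0,[0,0,0],0],
])

```text
t: 21.48
tool_pos: [0.5197, -0.0132, 0.0465]
tool_rot: [-0.071, 3.141, -0.0]
contact_force: [-0.7, 0.3, 0.6]
opening: 0.0001
grip_force: 0.3
```

Call:
send_rows([
  [0,[-0.04,0,0],0],
  [0,[0,0,0],0],
])

```text
t: 21.72
tool_pos: [0.5198, -0.0132, 0.0464]
tool_rot: [0.071, -3.14, -0.0]
contact_force: [-2.2, 0.5, 1.3]
opening: 0.0001
grip_force: 1.3
```

Call:
send_rows([
  [0,[-0.04,0,0],0],
  [0,[0,0,0],0],
])

```text
t: 21.98
tool_pos: [0.5199, -0.0131, 0.0463]
tool_rot: [0.071, -3.139, -0.0]
contact_force: [-5.1, -0.3, 2.9]
opening: -0.0003
grip_force: 2.6
```

Call:
send_rows([
  [0,[-0.04,0,0],0],
  [0,[0,0,0],0],
])

```text
t: 22.22
tool_pos: [0.5199, -0.0131, 0.0462]
tool_rot: [0.071, -3.138, -0.0]
contact_force: [-6.5, 0.2, 3.8]
opening: -0.0001
grip_force: 3.2
```

Call:
send_rows([
  [0,[-0.05,0,0],0],
  [0,[-0.05,0,0],0],
  [0,[0,0,0],0],
  [0,[0,0,0],0],
])

```text
t: 22.72
tool_pos: [0.5199, -0.0131, 0.0459]
tool_rot: [0.071, -3.135, -0.0]
contact_force: [-9.6, -0.7, 5.7]
opening: -0.0001
grip_force: 4.6
```

Call:
send_rows([
  [0,[-0.04,0,0],0],
  [0,[0,0,0],0],
  [0,[0,0,0],0],
  [0,[0,0,0],0],
])

```text
t: 23.22
tool_pos: [0.5199, -0.0131, 0.0458]
tool_rot: [0.071, -3.134, -0.0]
contact_force: [-10.5, -1.0, 6.1]
opening: -0.0
grip_force: 5.3
```

Call:
send_rows([
  [0,[-0.05,0,0],0],
  [0,[0,0,0],0],
  [0,[0,0,0],0],
  [0,[0,0,0],0],
  [0,[0,0,0],0],
])

```text
t: 23.85
tool_pos: [0.52, -0.0131, 0.0457]
tool_rot: [0.071, -3.133, -0.0]
contact_force: [-13.0, -1.5, 7.7]
opening: 0.0003
grip_force: 6.0
```

Call:
send_rows([
  [0,[0.2,0,0],0],
  [0,[0.3,0,0],0],
  [0,[1,0,0],0],
  [0,[2,0,0],0],
  [0,[0,0,-3],0],
  [0,[1,0,-5],0],
  [0,[4,0,-5],0],
  [0,[0,4,-5],0],
  [0,[0,4,0],0],
  [0,[0,0,0],0],
])

```text
t: 25.1
tool_pos: [0.4353, 0.0638, 0.2252]
tool_rot: [-0.076, 3.138, 0.0]
contact_force: [-0.1, -0.1, -0.5]
opening: 0.0
grip_force: 0.0
```

```bash
python3 -c "
from h import *
tob();look('w4')"
```

```text
board TCP [-0.1429  0.0075] 0.2251571161700893 q [-0.0243 -0.4156  2.0321  0.0004  1.5221 -1.6437] F board [-0.0628 -0.0492] -0.5095114116045716
top block, board frame mm ((-13.575675964355469, -77.55317687988281), (74.27423095703125, 108.5467758178711), 0.2032221108675003) 0.05261260485864497
mid ((-13.653854370117188, 82.20075988769531), (118.84871673583984, 78.5230941772461), 89.2569580078125)
stack ((-13.441383361816406, 82.0616455078125), (118.94920349121094, 79.3541030883789), 89.87297058105469)
```

View pics/w4.png

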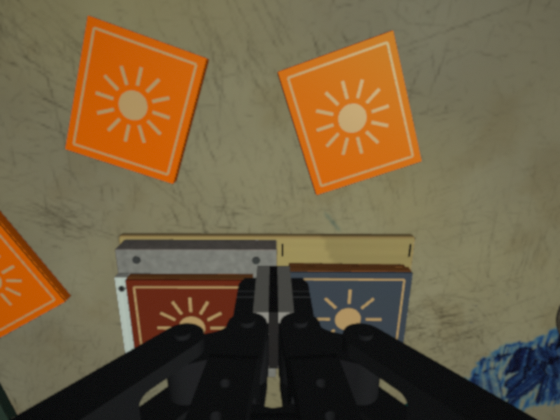

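The fingers hide part of the block at (190,310), so I raise the tool and move it forward to check.

Call:
send_rows([
  [0,[-2,0,-3.5],0],
  [0,[-3,0,-3.5],0],
  [0,[-3,0,-3.5],0],
  [0,[0,0,0],0],
  [0,[0,0,0],0],
])

```text
t: 25.78
tool_pos: [0.5146, 0.065, 0.3274]
tool_rot: [0.069, -3.138, 0.0]
contact_force: [1.3, -1.2, -1.0]
opening: -0.0002
grip_force: 0.0
```

```bash
python3 -c "
from h import *
look('w5')"
```

```text
top block, board frame mm ((1.6658821105957031, -72.72067260742188), (118.28897094726562, 103.4531478881836), 89.90234375) 0.05260592575157616
mid ((0.17418289184570312, 81.48219299316406), (120.02669525146484, 104.4647445678711), 89.90980529785156)
stack ((0.02854156494140625, 81.46533203125), (120.06045532226562, 104.78710174560547), 89.86222839355469)
```

View pics/w5.png

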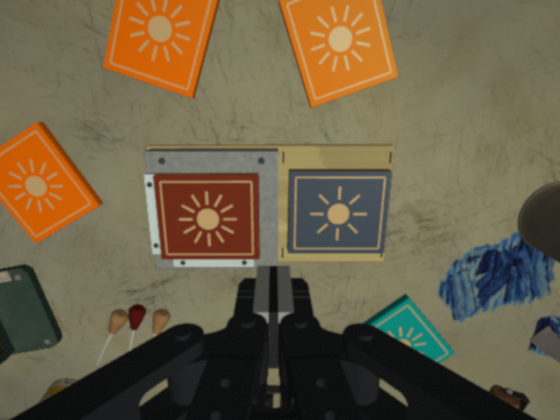

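The red-brown block at (207,216) is snug against the end stop (152,215) and the side lay (215,263), and square to both. The stack at (338,212) hasn't moved, so I hand the job in.

```bash
python3 -c "
from h import *
print(ctrl.finish_job())"
```

```text
the job is handed in; nothing more can be done
None
```

I slid the red-brown block onto the bed, pressed it home at the end stop (about 12.5 N) and then the side lay (about 13 N), and handed the job in. In the last picture it lay flat, square and within 1 mm of home, with the two blocks underneath where they were; the hand-in returned no verdict.

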